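# Free the chopper's blades and hold its lid release open

### The job

I want to take the lid off the hand-cranked chopper to wash it. Turn its crank one full turn clockwise (seen from above) so the knob comes back to where it started, then pull the green spring-loaded lid release out until its black pointer stands at the red mark, and keep holding it there: it springs back if let go, so the program must finish while still gripping it at the mark. Leave everything else on the worktop where it is.

Things in the scene. Friction and masses are not known exactly. Their poses are not given: they have to be found in the camera images.
- chopper: hand-cranked food chopper, fixed to the worktop by its black suction foot: clear bowl, white round lid 128 mm across, lid top 129 mm above the worktop. Origin: centre of its underside, on the vertical crank axis; z up. The lid release sticks out of the lid's side along the chopper's own -x, roughly towards the robot, over a fixed white gauge plate
- crank_grip (a point): centre of the upright black crank knob, 164 mm above the worktop. The knob is 22 mm across, 40 mm tall (142 to 182 mm above the worktop), on the end of the green crank arm (top at 142 mm), 45 mm from the crank axis. It spins freely on its own pin, so a gripper can carry it round the circle without turning
- chopper_crank (a joint): crank angle in rad, grows clockwise seen from above; a full turn adds 6.28. Starts anywhere from 0 to 5.2; at 0 the knob is on the chopper's -x side. Needs about 1.5 N at the knob, stays where it is left, has no stop within a turn
- release_grip (a point): centre of the green upright release handle at grip height, 120 mm above the worktop. The handle is round, 20 mm across (23 mm at its cap), from 92 to 139 mm above the worktop, 125 mm from the crank axis at rest, on a steel slide bar 16 mm wide (top at 95 mm). A thin black pointer line, 48 mm long, lies across the bar beneath the handle's centre
- chopper_release (a joint): how far the release is pulled out, in m: 0 at rest, grows along the chopper's -x; 0.030 puts the pointer at the red mark; end stop at 0.045. The spring pulls it back with 4 N at rest and 10 N at the mark
- release_mark (a point): where the handle's centre (point release_grip) must be when the pointer stands at the red mark: 155 mm from the crank axis, 120 mm above the worktop, over the 5 mm wide red line across the fixed white gauge plate. The plate is 68 mm wide, top 84 mm above the worktop, and ends 187 mm from the axis in a lip 89 mm high
- espresso_cup_1: dark blue espresso cup, 63x93x53 mm; bystander, origin at the centre of its underside
- lemon: yellow lemon, 83x58x58 mm, lying; bystander, origin at the centre of its underside
- salt_shaker: glass salt shaker with a grey top, 44 mm wide, 90 mm tall; bystander, origin at the centre of its underside
- spice_jar: spice jar with a red cap, 45 mm wide, 106 mm tall; bystander, origin at the centre of its underside
- apple: red apple, 80 mm wide; bystander, origin at the centre of its underside

How it is judged:
By the outcome, as a careful person would: the job done as asked, in the order asked, and still so for the second after the job is handed in, while the arm keeps its last pose, push and grip.
It also fails if it takes over 58 s, if anything falls off the work surface, if the arm or the gripper's body presses on something with over 40 N, if the wrist force passes 120 N, or if a joint passes its speed limit or range.

### The arm

A 6-joint arm with a two-finger parallel gripper is mounted at the origin on a cart in front of the work surface, level with it; the furniture and walls round the work are solid. World frame = base frame: x ahead of the robot, y to its left, z up, the work surface at z = 0. Lengths are in m, angles in rad, forces in N, time in s.
With the tool pointing down it reaches from about 0.375 to 0.9 m from the base axis. Payload 3.1 kg.
Tool frame: the origin (TCP) lies at the centre of the arm's flange, where the gripper is bolted on; the fingertips stand robot.tip_extent ahead of it and the grasp point (between the pads) lies 164 mm ahead of it (robot.tip_extent is the distance from the TCP to the fingertips, in m); z points along the fingers, y is the line along which they close (so a half turn about z gives the same grasp; the last joint's range is limited). The gripper opens to 87 mm and grips with 3 to 60 N. Pads are 19 mm wide; open, the fingers measure 117 mm over their backs; the gripper's body (75 mm by 190 mm) begins 51 mm behind the grasp point.
Start: joints at [1.147, 0.527, 1.433, -0, 1.181, -0.178], TCP at [0.151, 0.606, 0.405] pointing down, gripper open.
Joint ranges: [-3.08, 3.08], [-0.75, 2.2], [0.22, 2.44], [-1.43, 4.57], [0, 2.65], [-2.85, 2.85]. Speed limits (rad/s): [2.79, 2.79, 3.14, 3.14, 3.14, 3.14].

### API

Orientations are given as a unit quaternion [x, y, z, w].
In Python, from rig import get_obs, camera, hand_in, cut_out, robot gives the robot as it stands.
- The arm moves only by the tool step_arm, never from a script. Its argument "rows" is a list of rows, each a list of 6 numbers: the shift along the world's x, y, z in m, then the turn, a rotation vector about the world's x, y, z in degrees. A call has 1 to 12 rows; each row shifts and turns the commanded pose from where the row before left it; what a row does not reach is not made up. A row lasts 1/8 s, in which the tool goes at most 62.5 mm and 10.7 degrees, less where a joint would pass 70% of its speed; a pose out of reach is approached as far as the arm can. A call is refused whole if a number of a shift passes 0.0625 or a number of a turn 10.7, either way. A call with a gripper value outside its range is refused whole. "jaw" is the finger opening in m, from 0 to 0.087, set as the call begins (left out, the last holds). The fingers move at their own pace and stop on an object; "squeeze" is the grip in N (left out, the last holds). Time passes only in rows, so rows that do not move let the fingers close. It gives the time, the measured TCP pose, the force, the opening and the grip force at its end, in the units of the state.
- get_obs(): the state, without advancing time (a new reading comes with each control period).
- camera(name): name is "scene" or "side" or "wrist"; returns a dict with "pixels" (420x560x3 uint8, blue, green, red), "depth" (420x560 float32, m along the optical axis (not along the pixel's ray), 0 where there is no reading), "fov_y" (degrees; the focal length in pixels is half the picture's height over the tangent of half this angle, whatever the lens; pixels are square), "cx", "cy" (the principal point, pixels), "extrinsics" (4x4, takes a point from camera to world coordinates); the wrist camera has in their place "mount" (4x4, takes a point from camera to tool coordinates, whose origin is the TCP and whose axes are the flange's). Camera axes: x right, y up, looking along -z (the intrinsics and any distortion apply to the point x, -y, -z); pixel columns grow to the right and rows downward; lengths in m; the calibration is good to about 2 mm. The wrist camera is an equidistant fisheye: a pixel r from the principal point sees the ray r / f radians off the axis. A picture is of the moment at which its call begins: read the wrist's pose just before it.
- hand_in(): hands the job in; it is judged then, once.
Trained networks look in the newest picture that a camera, given by its name, has taken for a name from the list of things; names that differ only in an ending like _2 or _b are one class to them, and where a whole thing is asked for, a point or a joint stands for the part that bears it (a point fixed in the world has none). Each returns a list of dicts, best first, with "confidence" (0 to 1); they miss things now and then, are a little off and sometimes report something else, mostly with a low value. They report only what shows in the picture. A call takes as long as a camera call.
- cut_out(label, camera): "region" (420x560 bool, what is visible of it) and "extent" ([centre column, centre row, width, height] in pixels, round what is visible of it).
The state is a dict: "time": time; "q": joint angles; "joint_velocities": joint speeds; "joint_torque": joint torques, N m; "position": TCP position; "tool_rot": TCP orientation; "ft_force": force on the tool from outside, world axes, zero at the start; "moment": the same for the moment, N m; "grip_width": finger opening in m; "grip_force": force on a finger pad.
Only numpy, scipy, OpenCV 4.12 (cv2) and the standard library are available. Lean on these libraries where they do the work, as an engineer would, in place of code of your own. Each camera call takes 0.05 s, during which the arm holds its last target. There are 200 camera calls.

## Working session

There is one attempt and no reset: what is moved stays moved. The work goes in short steps, Python scripts to look and compute and a tool call to move; the robot and the scene stay as the last step left them, time stands still between calls to the robot, and variables do not carry over. Pictures are saved under pics/ and viewed, at most 10 in all, crops included, and the job is handed in when it is done.

Besides the shell and the picture viewer there is one more tool, called after "Request:" as a command line: name --pt "numbers of a row" for each row, then --argument value for the rest. step_arm: Moves the arm, as the interface text tells. Its arguments: {"type":"object","properties":{"rows":{"type":"array"},"jaw":{"type":"number"},"squeeze":{"type":"number"}},"required":["rows"]}

```bash
mkdir -p pics; cat > h.py <<'E'
import numpy as np,cv2
from rig import get_obs,camera,hand_in,cut_out,robot
from scipy.spatial.transform import Rotation as R
def pts(c,mask):
    H,W=c["depth"].shape;f=H/2/np.tan(np.radians(c["fov_y"])/2)
    v,u=np.nonzero(mask&(c["depth"]>0));d=c["depth"][v,u]
    P=np.c_[(u-c["cx"])/f*d,-(v-c["cy"])/f*d,-d]
    return P@c["extrinsics"][:3,:3].T+c["extrinsics"][:3,3]
E
python3 - <<'E'
from h import *
o=get_obs();print(o["time"],o["position"],o["tool_rot"],robot.tip_extent)
ims=[]
for n in["scene","side"]:
    c=camera(n);cv2.imwrite(f"pics/{n}0.png",c["pixels"]);print(n,c["fov_y"],c["cx"],c["cy"],c["extrinsics"].round(3).tolist())
    for l in["chopper","crank_grip","release_grip","chopper_crank","chopper_release","espresso_cup_1","lemon","salt_shaker","spice_jar","apple"]:
        r=cut_out(l,n)
        for k in r[:1]:
            P=pts(c,k["region"]);
            print(l,round(k["confidence"],2),np.round(k["extent"]),len(P),*(np.percentile(P,[3,50,97],axis=0).round(3).tolist() if len(P) else []))
E
```

```text
0.0 [0.15130749 0.60605173 0.40377751] [ 1.22087326e-01  9.92518784e-01 -1.02503077e-03 -3.11918241e-04] 0.1822
scene 48.968806295254915 272.48526614912447 203.0543278891869 [[-0.991, 0.042, -0.124, 0.221], [-0.13, -0.427, 0.895, 1.702], [-0.015, 0.903, 0.429, 0.93], [0.0, 0.0, 0.0, 1.0]]
chopper 0.66 [250. 211.  59.  46.] 1458 [0.456, -0.019, 0.006] [0.59, 0.048, 0.086] [0.673, 0.074, 0.148]
crank_grip 0.4 [241. 198.   5.   8.] 23 [0.581, 0.04, 0.15] [0.585, 0.049, 0.167] [0.591, 0.057, 0.181]
release_grip 0.59 [260. 207.  10.  15.] 74 [0.487, 0.025, 0.088] [0.496, 0.035, 0.11] [0.514, 0.045, 0.14]
chopper_crank 0.56 [237. 198.  12.   8.] 72 [0.577, -0.021, 0.129] [0.589, 0.044, 0.152] [0.62, 0.056, 0.182]
chopper_release 0.59 [262. 206.   4.  15.] 68 [0.487, 0.024, 0.089] [0.497, 0.035, 0.114] [0.514, 0.045, 0.141]
lemon 0.7 [248. 213.  61.  44.] 1374 [0.462, -0.006, 0.007] [0.592, 0.05, 0.086] [0.669, 0.075, 0.145]
salt_shaker 0.57 [291. 190.  13.  18.] 142 [0.391, -0.321, 0.001] [0.409, -0.305, 0.043] [0.429, -0.292, 0.087]
spice_jar 0.52 [289. 178.   6.  18.] 148 [0.416, -0.448,
[... 278 characters left out ...]
 -0.043, 0.009] [0.575, 0.024, 0.101] [0.65, 0.067, 0.158]
crank_grip 0.39 [279. 179.   6.   8.] 55 [0.574, 0.03, 0.147] [0.582, 0.041, 0.168] [0.59, 0.05, 0.182]
chopper_release 0.65 [286. 206.  10.  19.] 95 [0.483, 0.021, 0.086] [0.493, 0.031, 0.112] [0.507, 0.044, 0.141]
espresso_cup_1 0.96 [160. 253.  28.  24.] 404 [0.392, 0.422, 0.004] [0.414, 0.454, 0.035] [0.456, 0.49, 0.052]
lemon 0.85 [124. 255.  23.  20.] 341 [0.398, 0.53, 0.012] [0.412, 0.56, 0.042] [0.444, 0.591, 0.058]
salt_shaker 0.73 [389. 229.  14.  27.] 288 [0.389, -0.341, -0.002] [0.4, -0.314, 0.044] [0.504, -0.298, 0.086]
apple 0.57 [196. 279.  30.  29.] 578 [0.23, 0.309, -0.002] [0.249, 0.343, 0.053] [0.351, 0.377, 0.066]
```

```bash
python3 - <<'E'
import cv2,numpy as np
a=cv2.imread("pics/scene0.png")[150:270,180:340];b=cv2.imread("pics/side0.png")[140:260,220:380]
cv2.imwrite("pics/m0.png",np.hstack([cv2.resize(x,None,fx=2.5,fy=2.5,interpolation=3) for x in(a,b)]))
cv2.imwrite("pics/m1.png",np.vstack([np.hstack([cv2.resize(x,(400,300),interpolation=3) for x in(a,b)]),np.hstack([cv2.resize(cv2.imread(f"pics/{n}0.png"),(400,300)) for n in("scene","side")])]))
E
```

```text
(no output)
```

View pics/m1.png

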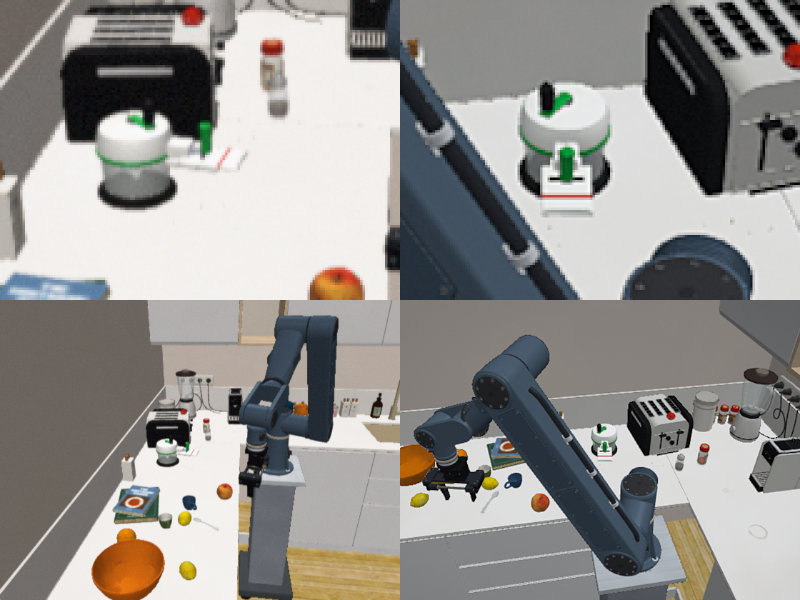

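Request:
step_arm --pt "0.03 -0.05 0.02 0 0 0" --pt "0.03 -0.05 0.02 0 0 0" --pt "0.03 -0.05 0.02 0 0 0" --pt "0.03 -0.05 0 0 0 0" --pt "0.03 -0.05 0 0 0 0" --pt "0.03 -0.05 0 0 0 0" --pt "0.03 -0.05 0 0 0 0" --pt "0.03 -0.05 0 0 0 0" --pt "0.03 -0.05 0 0 0 0" --pt "0.03 -0.05 0 0 0 0" --pt "0.02 -0.04 0 0 0 0" --pt "0 0 0 0 0 0"

```text
time: 2.6
position: [0.473, 0.0638, 0.4649]
tool_rot: [0.125, 0.992, -0.0, 0.001]
ft_force: [-0.1, 0.3, -0.2]
grip_width: 0.0869
grip_force: 0.0
```

```bash
python3 - <<'E'
from h import *
o=get_obs();print(o["time"],o["position"],o["tool_rot"])
c=camera("wrist");cv2.imwrite("pics/w1.png",c["pixels"]);print(c["fov_y"],c["cx"],c["cy"],c["mount"].round(3).tolist())
np.savez("w1.npz",d=c["depth"],p=o["position"],q=o["tool_rot"],m=c["mount"])
for l in["chopper","crank_grip","release_grip"]:
  for k in cut_out(l,"wrist")[:1]:print(l,k["confidence"],k["extent"])
s=camera("side");P=pts(s,np.ones((420,560),bool))
t=P[(P[:,0]>.45)&(P[:,0]<.95)&(P[:,1]<-.04)&(P[:,1]>-.4)&(P[:,2]>.1)];print(np.percentile(t,[1,5,50,95,99],axis=0).round(3))
E
```

```text
2.6 [0.47300889 0.06377114 0.46487716] [ 1.24518967e-01  9.92216895e-01 -2.19770438e-04  7.82100903e-04]
65.70646984690485 283.6672643365388 213.7052100995969 [[0.0, 0.954, 0.301, 0.083], [1.0, -0.0, 0.0, 0.001], [0.0, 0.301, -0.954, 0.019], [0.0, 0.0, 0.0, 1.0]]
chopper 0.67 [270.5, 262.2, 99.3, 199.2]
crank_grip 0.49 [286.2, 330.6, 22.8, 8.1]
release_grip 0.91 [260.4, 228.4, 42.9, 38.1]
[[ 0.522 -0.397  0.107]
 [ 0.535 -0.384  0.133]
 [ 0.836 -0.245  0.321]
 [ 0.845 -0.099  0.632]
 [ 0.848 -0.057  0.658]]
```

View pics/w1.png

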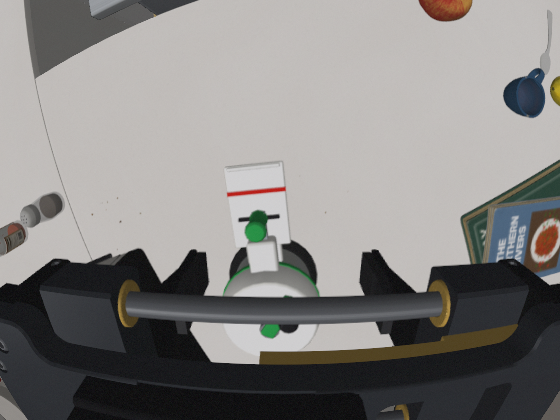

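Request:
step_arm --pt "0.05 -0.01 0.02 0 0 0" --pt "0.05 -0.01 0.02 0 0 0" --pt "0.03 -0.01 0 0 0 0" --pt "0 0 0 0 0 0" --pt "0 0 0 0 0 0"

```text
time: 3.48
position: [0.6003, 0.0376, 0.5042]
tool_rot: [0.121, 0.993, 0.0, -0.001]
ft_force: [0.2, -0.4, -0.5]
grip_width: 0.0868
grip_force: 0.0
```

```bash
cat >> h.py <<'E'
def wpose(o,c):
    T=np.eye(4);T[:3,:3]=R.from_quat(o["tool_rot"]).as_matrix();T[:3,3]=o["position"];return T@c["mount"]
def wray(c,T,u,v):
    f=210/np.tan(np.radians(c["fov_y"])/2);x=np.asarray(u,float)-c["cx"];y=np.asarray(v,float)-c["cy"];r=np.hypot(x,y)+1e-9;t=r/f
    D=np.stack([np.sin(t)*x/r,-np.sin(t)*y/r,-np.cos(t)],-1);return D@T[:3,:3].T
def atz(c,T,u,v,z):
    D=wray(c,T,u,v);return T[:3,3]+D*((z-T[2,3])/D[...,2:])
def wpts(c,T):
    v,u=np.mgrid[:420,:560];D=wray(c,T,u,v);ax=-(D@T[:3,2]);return T[:3,3]+D*(c["depth"]/ax)[...,None]
E
python3 - <<'E'
from h import *
import pickle
o=get_obs();print(o["time"],o["position"])
c=camera("wrist");cv2.imwrite("pics/w2.png",c["pixels"]);T=wpose(o,c)
cut={l:cut_out(l,"wrist")[:1] for l in["chopper","crank_grip","release_grip","chopper_crank"]}
s=camera("side");sc=camera("scene");pickle.dump((o,c,cut,s,sc),open("w2.pkl","wb"))
P=wpts(c,T)
for l in cut:
  for k in cut[l]:
    Q=P[k["region"]&(c["depth"]>0)];print(l,round(k["confidence"],2),np.round(k["extent"]),np.percentile(Q,[3,50,97],axis=0).round(3).tolist())
hsv=cv2.cvtColor(c["pixels"],cv2.COLOR_BGR2HSV)
for z in(.129,.142):
  q=P.reshape(-1,3);q=q[(abs(q[:,2]-z)<.004)&(abs(q[:,1])<.15)&(q[:,0]>.4)&(q[:,0]<.75)];print(z,len(q),np.percentile(q,[1,50,99],axis=0).round(3).tolist() if len(q) else '')
# toaster
for cc in(s,sc):
  q=pts(cc,np.ones((420,560),bool));q=q[(q[:,0]>.5)&(q[:,0]<.83)&(q[:,1]<-.07)&(q[:,1]>-.4)&(q[:,2]>.03)&(q[:,2]<.3)];print(np.percentile(q,[1,50,99],axis=0).round(3).tolist())
E
```

```text
3.475 [0.60028538 0.03757624 0.50417355]
chopper 0.81 [266. 160. 103. 207.] [[0.448, -0.039, 0.079], [0.583, 0.021, 0.125], [0.667, 0.064, 0.162]]
crank_grip 0.9 [282. 188.  26.  29.] [[0.58, 0.03, 0.158], [0.587, 0.039, 0.182], [0.598, 0.048, 0.184]]
release_grip 0.77 [256. 113.  40.  34.] [[0.491, 0.01, 0.094], [0.503, 0.027, 0.138], [0.523, 0.042, 0.141]]
chopper_crank 0.94 [274. 199.  43.  55.] [[0.58, 0.001, 0.139], [0.601, 0.025, 0.143], [0.63, 0.047, 0.184]]
0.129 5425 [[0.571, -0.044, 0.125], [0.625, 0.004, 0.127], [0.675, 0.06, 0.131]]
0.142 861 [[0.491, -0.002, 0.138], [0.608, 0.02, 0.141], [0.632, 0.045, 0.143]]
[[0.516, -0.397, 0.034], [0.616, -0.241, 0.17], [0.829, -0.079, 0.213]]
[[0.52, -0.389, 0.034], [0.682, -0.17, 0.151], [0.828, -0.084, 0.206]]
```

View pics/w2.png

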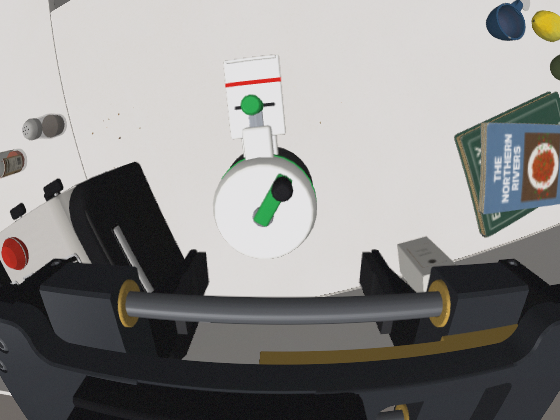

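```bash
python3 - <<'E'
from h import *
import pickle
o,c,cut,s,sc=pickle.load(open("w2.pkl","rb"));T=wpose(o,c);P=wpts(c,T);print("q",o["q"])
hsv=cv2.cvtColor(c["pixels"],cv2.COLOR_BGR2HSV);D=c["depth"]>0
def circ(m,z,n):
    m=m.astype(np.uint8);k,l,st,_=cv2.connectedComponentsWithStats(m);i=1+np.argmax(st[1:,4]);cn=max(cv2.findContours((l==i).astype(np.uint8),0,1)[0],key=len)[:,0]
    q=atz(c,T,cn[:,0],cn[:,1],z)[:,:2].astype(np.float32);(e,ax,_)=cv2.fitEllipse(q);print(n,np.round(e,4),np.round(ax,4));return np.array(e)
z=P[...,2];box=lambda x0,x1,y0,y1:D&(P[...,0]>x0)&(P[...,0]<x1)&(P[...,1]>y0)&(P[...,1]<y1)
# lid: median height top, all within lid region above .12
print("lid z",np.median(z[box(.63,.66,-.02,.02)]))
L=circ(box(.53,.70,-.08,.09)&(z>.1235),.128,"lid")
K=circ(box(.56,.62,0,.07)&(z>.172),.182,"knob")
H=circ(box(.46,.535,0,.07)&(z>.130),.139,"handle")
for n,Q in(("knob",K),("handle",H)):
    d=Q-L;print(n,np.hypot(*d),np.degrees(np.arctan2(d[1],d[0])))
red=box(.42,.5,-.05,.1)&((hsv[...,0]<8)|(hsv[...,0]>172))&(hsv[...,1]>120);v,u=np.nonzero(red);q=atz(c,T,u,v,.084)[:,:2]
m=q.mean(0);w=np.linalg.svd(q-m,full_matrices=False)[2];print("red",m,w[0],"z",np.median(z[red]),"dist",abs((L-m)@w[1]))
n=w[1]*np.sign(w[1]@(m-L));print("normal ang",np.degrees(np.arctan2(n[1],n[0])))
# side/scene heights checks
for nm,cc in(("side",s),("scene",sc)):
    q=pts(cc,np.ones((420,560),bool));k=q[np.hypot(*(q[:,:2]-K).T)<.02];h=q[np.hypot(*(q[:,:2]-H).T)<.02];print(nm,"tops",np.percentile(k[:,2],97),np.percentile(h[:,2],97))
# toaster outline
q=np.concatenate([pts(s,np.ones((420,560),bool)),P[D]]);q=q[(q[:,0]>.5)&(q[:,0]<.83)&(q[:,1]<-.07)&(q[:,1]>-.32)&(q[:,2]>.1)&(q[:,2]<.3)]
print(np.percentile(q[:,2],[50,90,97,99.5]))
hull=cv2.convexHull(q[:,:2].astype(np.float32))[:,0];print(cv2.approxPolyDP(hull,.01,True)[:,0].round(3).tolist())
for x in np.arange(.5,.8,.04):
    b=q[(abs(q[:,0]-x)<.02)]
    if len(b):print(round(x,2),np.percentile(b[:,1],99).round(3),b[b[:,1]>-.16][:,2].max(initial=0).round(3))
E
```

```text
q [-1.23154337e-01  4.00866288e-01  1.36579807e+00  2.69940230e-04
  1.37759430e+00 -1.45067654e+00]
lid z 0.12884131570094243
lid [ 0.8459 -0.2442] [0.3974 1.149 ]
knob [ 0.8512 -0.1083] [0.1632 0.6425]
handle [0.4999 0.0273] [0.0213 0.0221]
knob 0.1359882489164417 87.75807846805826
handle 0.43983284283489116 141.87908735430105
red [0.470011   0.03188941] [-0.15388475 -0.9880888 ] z 0.08568328702915862 dist 0.4138811905665309
normal ang 171.14787869996448
side tops 0.6302972485889567 0.13767162906924818
scene tops 0.8645533984845252 0.682121051981396
[0.17861562 0.19202748 0.20923824 0.21944572]
[[0.8289999961853027, -0.3190000057220459], [0.8289999961853027, -0.07000000029802322], [0.5139999985694885, -0.18000000715255737], [0.503000020980835, -0.26600000262260437], [0.5370000004768372, -0.3199999928474426]]
0.5 -0.177 0.0
0.54 -0.172 0.0
0.58 -0.165 0.0
0.62 -0.158 0.179
0.66 -0.153 0.188
0.7 -0.149 0.194
0.74 -0.146 0.191
0.78 -0.144 0.186
```

```bash
cat > fit.py <<'E'
from h import *
def fit(o,c,ang=None):
    T=wpose(o,c);P=wpts(c,T);z=P[...,2];D=c["depth"]>0
    box=lambda x0,x1,y0,y1,z0:D&(P[...,0]>x0)&(P[...,0]<x1)&(P[...,1]>y0)&(P[...,1]<y1)&(z>z0)&(z<.2)
    def circ(m,zz,n):
        k,l,st,_=cv2.connectedComponentsWithStats(m.astype(np.uint8));i=1+np.argmax(st[1:,4]);cn=max(cv2.findContours((l==i).astype(np.uint8),0,1)[0],key=len)[:,0]
        h=np.percentile(z[(l==i)],70);q=atz(c,T,cn[:,0],cn[:,1],h)[:,:2].astype(np.float32);e,r=cv2.minEnclosingCircle(q)
        if n!="lid": e,ax,_=cv2.fitEllipse(q);r=np.mean(ax)/2
        print(n,np.round(e,4),"r",round(r,4),"h",round(h,4));return np.array(e)
    L=circ(box(.53,.70,-.08,.09,.1225),.128,"lid")
    K=circ(box(.55,.67,-.06,.08,.172),.182,"knob")
    H=circ(box(.44,.535,-.02,.08,.130),.139,"handle")
    for n,Q in(("knob",K),("handle",H)):
        d=Q-L;print(n,np.hypot(*d).round(4),np.degrees(np.arctan2(d[1],d[0])).round(1))
    return L,K,H
if __name__=="__main__":
    import pickle
    o,c,*_=pickle.load(open("w2.pkl","rb"));fit(o,c)
E
python3 fit.py
```

```text
lid [0.6212 0.0091] r 0.0581 h 0.1287
knob [0.5881 0.0391] r 0.0104 h 0.183
handle [0.4999 0.0274] r 0.0108 h 0.1398
knob 0.0448 137.8
handle 0.1227 171.4
```

Request:
step_arm --pt "-0.006 0.001 -0.04 0 0 2.5" --pt "-0.006 0 -0.04 0 0 2.5" --pt "0 0 -0.02 0 0 0" --pt "0 0 0 0 0 0" --pt "0 0 0 0 0 0"

```text
time: 4.45
position: [0.5899, 0.0373, 0.4058]
tool_rot: [0.079, 0.997, -0.0, 0.001]
ft_force: [0.8, -0.1, 0.7]
grip_width: 0.087
grip_force: 0.0
```

```bash
python3 - <<'E'
from fit import *
o=get_obs();print(o["position"],R.from_quat(o["tool_rot"]).as_matrix().round(4).tolist())
g=o["position"]+.164*R.from_quat(o["tool_rot"]).as_matrix()[:,2];print(g)
c=camera("wrist");o2=get_obs();print(o2["position"])
try: fit(o,c)
except Exception as e:print(e)
E
```

```text
[0.58993268 0.03728167 0.4058374 ] [[-0.9876, 0.1569, 0.0021], [0.1569, 0.9876, -0.0003], [-0.0021, 0.0001, -1.0]]
[0.59027893 0.03723669 0.24183777]
[0.58997937 0.03729301 0.40616765]
lid [0.6198 0.0095] r 0.0577 h 0.1291
knob [0.587  0.0392] r 0.0105 h 0.1831
handle [0.4997 0.0276] r 0.0109 h 0.1399
knob 0.0443 137.8
handle 0.1214 171.4
```

Request:
step_arm --pt "-0.0025 0.002 -0.025 0 0 0" --pt "0 0 -0.025 0 0 0" --pt "0 0 -0.025 0 0 0" --pt "0 0 0 0 0 0"

```text
time: 5.0
position: [0.5867, 0.0394, 0.3292]
tool_rot: [0.079, 0.997, 0.0, -0.001]
ft_force: [-0.2, -0.1, 0.0]
grip_width: 0.0872
grip_force: 0.0
```

Request:
step_arm --pt "0 0 0 0 0 0" --pt "0 0 0 0 0 0" --pt "0 0 0 0 0 0" --pt "0 0 0 0 0 0" --pt "0 0 0 0 0 0" --pt "0 0 0 0 0 0" --jaw 0.015 --squeeze 15

```text
time: 5.75
position: [0.5869, 0.0394, 0.3297]
tool_rot: [0.079, 0.997, 0.0, -0.0]
ft_force: [-0.6, -0.2, 1.0]
grip_width: 0.035
grip_force: 0.0
```

Request:
step_arm --pt "0 0 0 0 0 0" --pt "0 0 0 0 0 0" --pt "0 0 0 0 0 0" --pt "0 0 0 0 0 0" --jaw 0.0 --squeeze 15

```text
time: 6.25
position: [0.587, 0.0393, 0.3297]
tool_rot: [0.079, 0.997, -0.0, 0.0]
ft_force: [0.6, -1.6, -0.4]
grip_width: 0.0207
grip_force: 15.0
```

```bash
python3 - <<'E'
from h import *
o=get_obs();print(o["position"],o["ft_force"],o["grip_width"],o["grip_force"])
C=np.array([.6222,.0088]);
# clockwise: angle decreases; start 138.3, r .0452
a0=138.3;n=36
A=np.radians(a0-np.arange(n+1)*360/n);X=C+.0452*np.c_[np.cos(A),np.sin(A)]
print(X[0]);print(np.diff(X,axis=0).round(4).tolist())
E
```

```text
[0.58696342 0.03925186 0.3297292 ] [ 0.59060999 -1.57329218 -0.42969221] 0.020746766872006096 14.99989082571119
[0.58845195 0.03886841]
[[0.0057, 0.0054], [0.0066, 0.0043], [0.0072, 0.0031], [0.0077, 0.0018], [0.0079, 0.0005], [0.0078, -0.0009], [0.0075, -0.0023], [0.007, -0.0035], [0.0063, -0.0047], [0.0054, -0.0057], [0.0043, -0.0066], [0.0031, -0.0072], [0.0018, -0.0077], [0.0005, -0.0079], [-0.0009, -0.0078], [-0.0023, -0.0075], [-0.0035, -0.007], [-0.0047, -0.0063], [-0.0057, -0.0054], [-0.0066, -0.0043], [-0.0072, -0.0031], [-0.0077, -0.0018], [-0.0079, -0.0005], [-0.0078, 0.0009], [-0.0075, 0.0023], [-0.007, 0.0035], [-0.0063, 0.0047], [-0.0054, 0.0057], [-0.0043, 0.0066], [-0.0031, 0.0072], [-0.0018, 0.0077], [-0.0005, 0.0079], [0.0009, 0.0078], [0.0023, 0.0075], [0.0035, 0.007], [0.0047, 0.0063]]
```

Request:
step_arm --pt "0.0057 0.0054 0 0 0 0" --pt "0.0066 0.0043 0 0 0 0" --pt "0.0072 0.0031 0 0 0 0" --pt "0.0077 0.0018 0 0 0 0" --pt "0.0079 0.0005 0 0 0 0" --pt "0.0078 -0.0009 0 0 0 0"

```text
time: 7.0
position: [0.6299, 0.0527, 0.3296]
tool_rot: [0.078, 0.997, -0.002, -0.001]
ft_force: [-3.4, -7.2, 2.0]
grip_width: 0.0209
grip_force: 15.0
```

Request:
step_arm --pt "0.0075 -0.0023 0 0 0 0" --pt "0.007 -0.0035 0 0 0 0" --pt "0.0063 -0.0047 0 0 0 0" --pt "0.0054 -0.0057 0 0 0 0" --pt "0.0043 -0.0066 0 0 0 0" --pt "0.0031 -0.0072 0 0 0 0"

```text
time: 7.75
position: [0.6625, 0.0242, 0.3296]
tool_rot: [0.079, 0.997, 0.001, -0.003]
ft_force: [-5.2, 0.1, 4.3]
grip_width: 0.021
grip_force: 15.0
```

Request:
step_arm --pt "0.0018 -0.0077 0 0 0 0" --pt "0.0005 -0.0079 0 0 0 0" --pt "-0.0009 -0.0078 0 0 0 0" --pt "-0.0023 -0.0075 0 0 0 0" --pt "-0.0035 -0.007 0 0 0 0" --pt "-0.0047 -0.0063 0 0 0 0"

```text
time: 8.5
position: [0.6543, -0.0207, 0.3297]
tool_rot: [0.079, 0.997, 0.0, 0.0]
ft_force: [-3.0, 3.8, 0.8]
grip_width: 0.0209
grip_force: 15.0
```

Request:
step_arm --pt "-0.0057 -0.0054 0 0 0 0" --pt "-0.0066 -0.0043 0 0 0 0" --pt "-0.0072 -0.0031 0 0 0 0" --pt "-0.0077 -0.0018 0 0 0 0" --pt "-0.0079 -0.0005 0 0 0 0" --pt "-0.0078 0.0009 0 0 0 0"

```text
time: 9.25
position: [0.6112, -0.0357, 0.3298]
tool_rot: [0.079, 0.997, -0.001, 0.001]
ft_force: [1.5, -2.4, -2.5]
grip_width: 0.021
grip_force: 15.0
```

Request:
step_arm --pt "-0.0075 0.0023 0 0 0 0" --pt "-0.007 0.0035 0 0 0 0" --pt "-0.0063 0.0047 0 0 0 0" --pt "-0.0054 0.0057 0 0 0 0" --pt "-0.0043 0.0066 0 0 0 0" --pt "-0.0031 0.0072 0 0 0 0"

```text
time: 10.0
position: [0.5767, -0.0042, 0.3297]
tool_rot: [0.079, 0.997, 0.0, -0.001]
ft_force: [-3.4, -2.7, 0.5]
grip_width: 0.0209
grip_force: 15.0
```

Request:
step_arm --pt "-0.0018 0.0077 0 0 0 0" --pt "-0.0005 0.0079 0 0 0 0" --pt "0.0009 0.0078 0 0 0 0" --pt "0.0023 0.0075 0 0 0 0" --pt "0.0035 0.007 0 0 0 0" --pt "0.0047 0.0063 0 0 0 0" --pt "0 0 0 0 0 0" --pt "0 0 0 0 0 0"

```text
time: 11.0
position: [0.5874, 0.0397, 0.3297]
tool_rot: [0.079, 0.997, 0.001, 0.001]
ft_force: [-0.6, 2.5, -0.9]
grip_width: 0.0212
grip_force: 15.0
```

```bash
python3 - <<'E'
from fit import *
o=get_obs();print(o["time"],o["position"],o["ft_force"],o["grip_force"],o["grip_width"])
c=camera("wrist");cv2.imwrite("pics/w3.png",c["pixels"]);fit(o,c)
E
```

```text
11.0 [0.58744251 0.03969173 0.32973498] [-0.62396599  2.49840186 -0.89424172] 14.999907045566943 0.021152105967192376
lid [0.5842 0.0227] r 0.043 h 0.1652
knob [0.5777 0.0421] r 0.0158 h 0.1846
handle [0.4998 0.0278] r 0.0108 h 0.1398
knob 0.0205 108.5
handle 0.0845 176.5
```

View pics/w3.png

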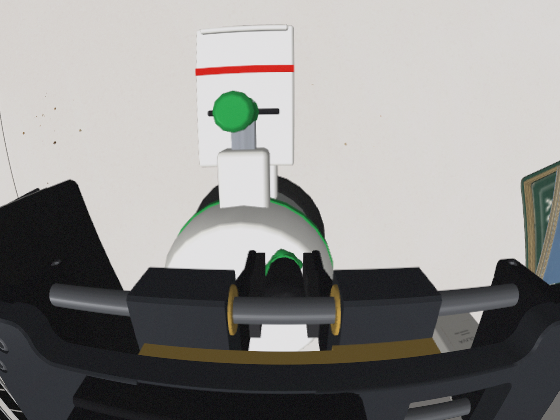

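Request:
step_arm --pt "0 0 0 0 0 0" --pt "0 0 0 0 0 0" --pt "0 0 0 0 0 0" --pt "0 0 0 0 0 0" --jaw 0.055

```text
time: 11.55
position: [0.587, 0.0391, 0.3299]
tool_rot: [0.079, 0.997, -0.0, 0.0]
ft_force: [0.6, -0.2, -0.8]
grip_width: 0.0508
grip_force: 0.0
```

Request:
step_arm --pt "0 0 0.02 0 0 0" --pt "0 0 0.03 0 0 0" --pt "0 0 0.03 0 0 0" --pt "-0.03 -0.004 0 0 0 0" --pt "-0.03 -0.004 0 0 0 0" --pt "-0.028 -0.004 0 0 0 0" --pt "0 0 0 0 0 0" --pt "0 0 0 0 0 0"

```text
time: 12.55
position: [0.4999, 0.0272, 0.4102]
tool_rot: [0.079, 0.997, -0.0, 0.001]
ft_force: [0.1, 0.3, 0.7]
grip_width: 0.0548
grip_force: 0.0
```

```bash
python3 - <<'E'
from fit import *
o=get_obs();M=R.from_quat(o["tool_rot"]).as_matrix();print(o["time"],o["position"]+.164*M[:,2],M[:,1],o["grip_width"])
c=camera("wrist");cv2.imwrite("pics/w4.png",c["pixels"])
s=camera("side");cv2.imwrite("pics/s4.png",s["pixels"])
for n,cc in(("wrist",c),("side",s)):
  for k in cut_out("crank_grip",n)[:1]+cut_out("release_grip",n)[:1]:
    P=wpts(c,wpose(o,c))[k["region"]] if n=="wrist" else pts(s,k["region"])
    print(n,k["confidence"],np.percentile(P,[3,50,97],axis=0).round(4).tolist())
E
```

```text
12.55 [0.50030843 0.02715327 0.24620077] [1.57094139e-01 9.87583631e-01 5.49657097e-05] 0.05483853321880974
wrist 0.93 [[0.5808, 0.0302, 0.173], [0.5871, 0.0398, 0.1822], [0.5976, 0.0497, 0.1844]]
wrist 0.97 [[0.4891, 0.0091, 0.091], [0.4965, 0.0276, 0.1377], [0.5088, 0.0445, 0.1407]]
side 0.53 [[0.5423, 0.0188, 0.1254], [0.5828, 0.0383, 0.1599], [0.6513, 0.0532, 0.2006]]
side 0.6 [[0.4831, 0.0101, 0.082], [0.4932, 0.029, 0.1091], [0.5169, 0.0429, 0.1391]]
```

Request:
step_arm --pt "0 0 -0.03 0 0 0" --pt "0 0 -0.03 0 0 0" --pt "0 0 -0.03 0 0 0" --pt "0 0 -0.025 0 0 0" --pt "0 0 -0.011 0 0 0" --pt "0 0 0 0 0 0"

```text
time: 13.6
position: [0.4991, 0.0274, 0.2833]
tool_rot: [0.079, 0.997, 0.0, -0.001]
ft_force: [0.5, -0.2, 0.6]
grip_width: 0.0548
grip_force: 0.0
```

Request:
step_arm --pt "0 0 0 0 0 0" --pt "0 0 0 0 0 0" --pt "0 0 0 0 0 0" --pt "0 0 0 0 0 0" --pt "0 0 0 0 0 0" --pt "0 0 0 0 0 0" --pt "0 0 0 0 0 0" --jaw 0.0 --squeeze 45

```text
time: 14.48
position: [0.499, 0.027, 0.284]
tool_rot: [0.079, 0.997, -0.0, 0.0]
ft_force: [-1.1, -4.5, 4.2]
grip_width: 0.0192
grip_force: 43.9
```

Request:
step_arm --pt "-0.005 0.0008 0 0 0 0" --pt "-0.005 0.0008 0 0 0 0" --pt "-0.005 0.0008 0 0 0 0" --pt "-0.005 0.0008 0 0 0 0" --pt "-0.005 0.0007 0 0 0 0" --pt "-0.0046 0.0007 0 0 0 0" --pt "0 0 0 0 0 0" --pt "0 0 0 0 0 0" --pt "0 0 0 0 0 0"

```text
time: 15.6
position: [0.4732, 0.0309, 0.2841]
tool_rot: [0.079, 0.997, -0.001, 0.006]
ft_force: [7.1, -6.5, -6.1]
grip_width: 0.0188
grip_force: 43.7
```

```bash
python3 - <<'E'
from fit import *
o=get_obs();print(o["time"],o["position"],o["ft_force"],o["grip_force"],o["grip_width"])
c=camera("wrist");s=camera("side");d=camera("scene")
cv2.imwrite("pics/m5.png",np.hstack([cv2.resize(c["pixels"][150:400,160:410],(400,400),interpolation=3),cv2.resize(s["pixels"][160:240,245:325],(400,400),interpolation=3)]))
cv2.imwrite("pics/w5.png",c["pixels"])
E
```

```text
15.6 [0.4731645  0.03087561 0.28411929] [ 7.13251692 -6.54356489 -6.05551428] 43.655489065276925 0.018849099561751778
```

View pics/m5.png

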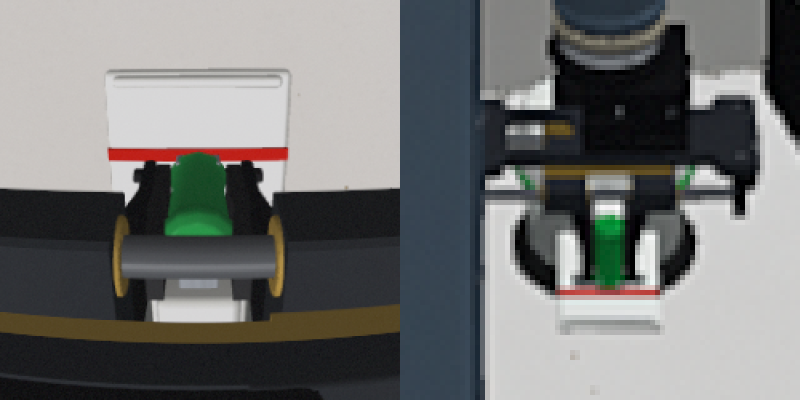

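View pics/w5.png

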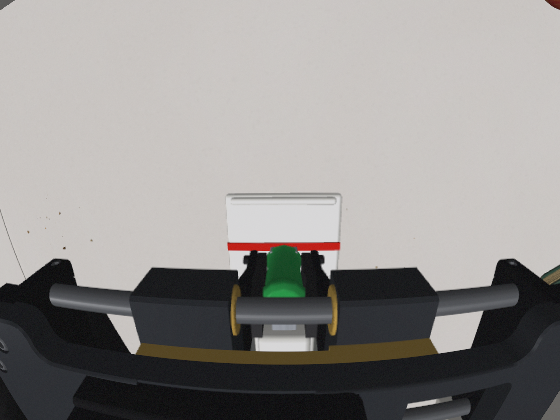

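```bash
cat > mk.py <<'E'
from h import *
def mk(save=None):
    o=get_obs();M=R.from_quat(o["tool_rot"]).as_matrix();C=np.array([.6228,.0086]);n=np.array([-.988,.1535])
    g=o["position"]+.164*M[:,2];print("t",o["time"],"grasp",g.round(4),"dist",((g[:2]-C)@n).round(4),"F",o["ft_force"].round(1),o["grip_force"].round(1))
    c=camera("wrist");T=wpose(o,c);P=wpts(c,T)
    if save: cv2.imwrite(save,c["pixels"][200:320,210:360].repeat(4,0).repeat(4,1))
    hsv=cv2.cvtColor(c["pixels"],cv2.COLOR_BGR2HSV).astype(int)
    red=((hsv[...,0]<8)|(hsv[...,0]>172))&(hsv[...,1]>120)&(abs(np.arange(420)-250)<60)[:,None]&(abs(np.arange(560)-284)<70)[None]
    v,u=np.nonzero(red);r=atz(c,T,u,v,.0845)[:,:2];print("red dist",((r-C)@n).mean().round(4),"rows",v.min(),v.max(),"z",np.median(P[red][:,2]).round(4))
    # pointer tips: dark pixels over plate just outside the fingers
    for cols in((240,252),(316,328)):
        sub=hsv[238:285,cols[0]:cols[1],2];print(cols,"dark rows",[(238+i,int(x)) for i,x in enumerate(sub.min(1)) if x<110],"z",P[259,(cols[0]+cols[1])//2,2].round(4))
    return o,c,T,C,n
if __name__=="__main__":
    import sys
    o,c,T,C,n=mk(sys.argv[1])
    for u,v in((247,259.5),(321,259.5),(247,246),(321,246)):
        for z in(.085,.090,.0955):
            q=atz(c,T,u,v,z)[:2]-C;print(u,v,z,(q@n).round(4),(q@[n[1],-n[0]]).round(4))
E
python3 mk.py pics/w6.png
```

```text
Traceback (most recent call last):
  File "mk.py", line 16, in <module>
    o,c,T,C,n=mk(sys.argv[1])
              ~~^^^^^^^^^^^^^
  File "mk.py", line 4, in mk
    g=o["position"]+.164*M[:,2];print("t",o["time"],"grasp",g.round(4),"dist",((g[:2]-C)@n).round(4),"F",o["ft_force"].round(1),o["grip_force"].round(1))
                                                                                                                                ^^^^^^^^^^^^^^^^^^^^^
AttributeError: 'float' object has no attribute 'round'
```

```bash
sed -i 's/o\["grip_force"\].round(1)/o["grip_force"]/' mk.py; python3 mk.py pics/w6.png
```

```text
t 15.75 grasp [0.4752 0.0305 0.1201] dist 0.1492 F [ 7.3 -5.7 -5.7] 43.655575279917684
red dist 0.1543 rows 242 250 z 0.0857
(240, 252) dark rows [(251, 21), (252, 19), (253, 16), (254, 15), (255, 17), (256, 17), (257, 16), (258, 15), (259, 17), (260, 14), (261, 18), (262, 19), (263, 15), (264, 12), (265, 18), (266, 16), (267, 17), (268, 16), (269, 15), (270, 15), (271, 13), (272, 16), (273, 14), (274, 16), (275, 17), (276, 14), (277, 15), (278, 15), (279, 14), (280, 14), (281, 16), (282, 13), (283, 14), (284, 17)] z 0.0947
(316, 328) dark rows [(251, 18), (252, 23), (253, 19), (254, 15), (255, 19), (256, 13), (257, 18), (258, 16), (259, 15), (260, 16), (261, 15), (262, 14), (263, 13), (264, 16), (265, 20), (266, 11), (267, 14), (268, 15), (269, 15), (270, 15), (271, 14), (272, 16), (273, 15), (274, 16), (275, 15), (276, 13), (277, 16), (278, 15), (279, 14), (280, 15), (281, 14), (282, 11), (283, 14), (284, 15)] z 0.0935
247 259.5 0.085 0.1455 -0.023
247 259.5 0.09 0.148 -0.0223
247 259.5 0.0955 0.1507 -0.0216
321 259.5 0.085 0.1454 0.0225
321 259.5 0.09 0.1478 0.0218
321 259.5 0.0955 0.1506 0.0211
247 246 0.085 0.1546 -0.0225
247 246 0.09 0.1568 -0.0219
247 246 0.0955 0.1592 -0.0212
321 246 0.085 0.1545 0.0221
321 246 0.09 0.1567 0.0215
321 246 0.0955 0.1591 0.0208
```

View pics/w6.png

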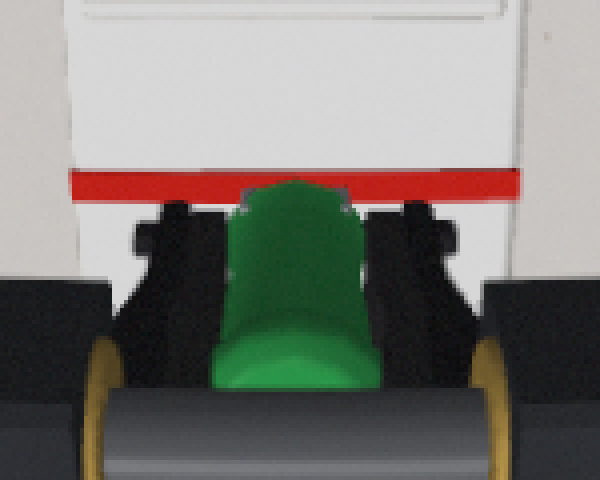

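Request:
step_arm --pt "-0.0025 0.0004 0 0 0 0" --pt "-0.0025 0.0004 0 0 0 0" --pt "0 0 0 0 0 0" --pt "0 0 0 0 0 0" --pt "0 0 0 0 0 0"

```text
time: 16.42
position: [0.4685, 0.0316, 0.2841]
tool_rot: [0.079, 0.997, -0.001, 0.007]
ft_force: [8.4, -5.4, -6.8]
grip_width: 0.019
grip_force: 43.6
```

```bash
python3 mk.py pics/w7.png | grep -v dark; python3 - <<'E'
import cv2,numpy as np
from h import camera
s=camera("side");a=s["pixels"][190:235,265:310];np.save("s7.npy",a);b=cv2.imread("pics/w7.png")
cv2.imwrite("pics/m7.png",np.hstack([cv2.resize(b,(450,360)),cv2.resize(a,(350,360),interpolation=3)]))
E
```

```text
t 16.425 grasp [0.4708 0.0311 0.1201] dist 0.1537 F [ 8.4 -5.4 -6.8] 43.638190918500186
red dist 0.1547 rows 249 256 z 0.0857
247 259.5 0.085 0.15 -0.023
247 259.5 0.09 0.1524 -0.0223
247 259.5 0.0955 0.1552 -0.0216
321 259.5 0.085 0.1498 0.0225
321 259.5 0.09 0.1523 0.0218
321 259.5 0.0955 0.155 0.0211
247 246 0.085 0.1591 -0.0225
247 246 0.09 0.1613 -0.0219
247 246 0.0955 0.1637 -0.0212
321 246 0.085 0.1589 0.0221
321 246 0.09 0.1612 0.0215
321 246 0.0955 0.1636 0.0208
```

View pics/m7.png

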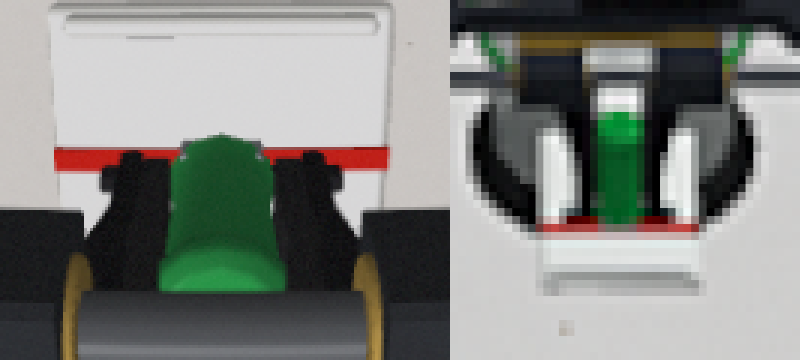

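```bash
python3 - <<'E'
import cv2,numpy as np
from h import *
a=cv2.imread("pics/w4.png")[60:410,110:460];w=camera("wrist");b=w["pixels"][200:330,220:350];cv2.imwrite("pics/m8.png",np.hstack([cv2.resize(x,(400,400),interpolation=3) for x in(a,b)]))
E
```

```text
(no output)
```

View pics/m8.png

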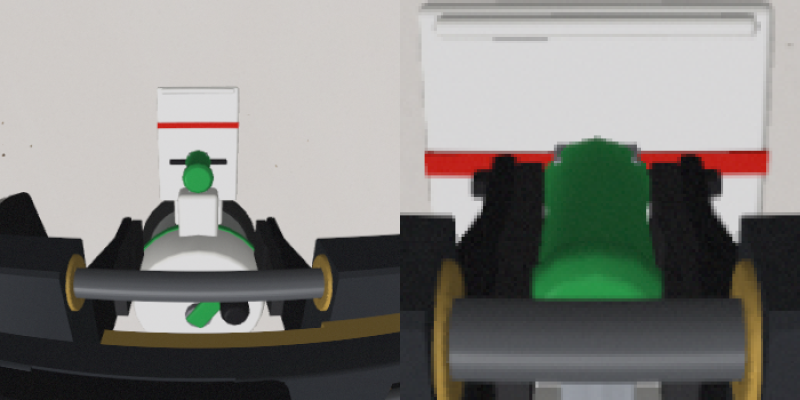

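```bash
python3 - <<'E'
from h import *
import pickle
C=np.array([.6228,.0086]);n=np.array([-.988,.1535]);m=np.array([n[1],-n[0]])
def prof(c,T,lats,z,lo,hi,tag):
    P=wpts(c,T)
    g=cv2.cvtColor(c["pixels"],cv2.COLOR_BGR2GRAY).astype(np.float32)
    v,u=np.mgrid[60:330,200:370];q=atz(c,T,u,v,z)[...,:2]-C;d=q@n;l=q@m
    for a in lats:
        k=(abs(l-a)<.0012)&(d>lo)&(d<hi);gg=g[60:330,200:370][k];dk=gg<80
        print(tag,z,a,"dark d",np.percentile(d[k][dk],[5,50,95]).round(4) if dk.any() else None,"z",np.median(P[60:330,200:370,2][k][dk]).round(4) if dk.any() else None)
o,c,*_=pickle.load(open("w2.pkl","rb"));T=wpose(o,c)
for z in(.085,.0905,.0955): prof(c,T,(-.02,-.017,.017,.02,.0225),z,.112,.14,"rest")
o=get_obs();c=camera("wrist");T=wpose(o,c)
for z in(.0905,.0955): prof(c,T,(-.0225,-.021,.021,.0225),z,.142,.17,"now")
print(o["ft_force"],o["position"])
E
```

```text
rest 0.085 -0.02 dark d [0.1237 0.1243 0.125 ] z 0.0935
rest 0.085 -0.017 dark d None z None
rest 0.085 0.017 dark d [0.1234 0.1247 0.1259] z 0.0938
rest 0.085 0.02 dark d [0.1235 0.1245 0.1257] z 0.0937
rest 0.085 0.0225 dark d [0.1243 0.1249 0.1254] z 0.0934
rest 0.0905 -0.02 dark d [0.1236 0.1243 0.1249] z 0.0932
rest 0.0905 -0.017 dark d [0.1247 0.1253 0.1258] z 0.1156
rest 0.0905 0.017 dark d [0.1232 0.1245 0.1257] z 0.0938
rest 0.0905 0.02 dark d [0.1233 0.1243 0.1255] z 0.0937
rest 0.0905 0.0225 dark d [0.1241 0.1247 0.1252] z 0.0934
rest 0.0955 -0.02 dark d [0.1236 0.1242 0.1249] z 0.0933
rest 0.0955 -0.017 dark d [0.1234 0.1245 0.1256] z 0.0949
rest 0.0955 0.017 dark d [0.1231 0.1244 0.1256] z 0.0942
rest 0.0955 0.02 dark d [0.1231 0.1241 0.1253] z 0.0937
rest 0.0955 0.0225 dark d [0.1239 0.1245 0.125 ] z 0.0934
now 0.0905 -0.0225 dark d [0.1428 0.151  0.158 ] z 0.0945
now 0.0905 -0.021 dark d [0.1428 0.1503 0.1583] z 0.1181
now 0.0905 0.021 dark d [0.1433 0.1509 0.1581] z 0.117
now 0.0905 0.0225 dark d [0.1427 0.1515 0.1581] z 0.0939
now 0.0955 -0.0225 dark d [0.1428 0.1529 0.1606] z 0.0945
now 0.0955 -0.021 dark d [0.1428 0.1516 0.1601] z 0.1204
now 0.0955 0.021 dark d [0.1427 0.1521 0.1592] z 0.12
now 0.0955 0.0225 dark d [0.1427 0.1484 0.1604] z 0.1262
[ 8.13561837 -6.92283792 -5.79332555] [0.4685459  0.03159235 0.2841519 ]
```

Request:
step_arm --pt "-0.001 0.0002 0 0 0 0" --pt "0 0 0 0 0 0" --pt "0 0 0 0 0 0" --pt "0 0 0 0 0 0" --pt "0 0 0 0 0 0" --pt "0 0 0 0 0 0" --pt "0 0 0 0 0 0" --pt "0 0 0 0 0 0"

```text
time: 17.62
position: [0.4677, 0.0317, 0.2842]
tool_rot: [0.079, 0.997, -0.001, 0.007]
ft_force: [9.2, -5.8, -5.5]
grip_width: 0.0188
grip_force: 43.6
```

```bash
python3 mk.py pics/w9.png | grep -v dark; python3 - <<'E'
import cv2,numpy as np
b=cv2.cvtColor(cv2.imread("pics/w9.png"),cv2.COLOR_BGR2GRAY)[::4,::4]  # rows from 200, cols from 210
for c in(243,244,245,323,324,325): print(c,b[48:70,c-210])
E
```

```text
t 17.625 grasp [0.47   0.0313 0.1202] dist 0.1544 F [ 9.2 -5.8 -5.5] 43.63250043526932
red dist 0.1546 rows 250 257 z 0.0858
247 259.5 0.085 0.1507 -0.023
247 259.5 0.09 0.1531 -0.0223
247 259.5 0.0955 0.1559 -0.0216
321 259.5 0.085 0.1505 0.0225
321 259.5 0.09 0.153 0.0218
321 259.5 0.0955 0.1557 0.0211
247 246 0.085 0.1598 -0.0225
247 246 0.09 0.162 -0.0219
247 246 0.0955 0.1644 -0.0212
321 246 0.085 0.1596 0.0221
321 246 0.09 0.1619 0.0215
321 246 0.0955 0.1643 0.0208
243 [215 209 124  71  77  79  79  76  65  75  91 100 104 103 103 154 206 215
 214 215 215 214]
244 [215 209 125  69  79  80  77  62  33  20  25  31  37  35  34  80 171 215
 214 214 213 205]
245 [214 210 125  66  78  78  72  42  25  20  23  30  36  34  31  57 160 214
 215 210 195 147]
323 [214 208  86  79  78  81  75  55  42  39  40  30  34  32  41 133 200 214
 215 215 214 188]
324 [213 206  88  81  77  80  78  76  69  79 113 132 133 136 140 181 215 215
 215 214 215 214]
325 [215 204  88  80  78  77  80  79  79 112 174 214 214 214 214 214 214 214
 214 214 214 214]
```

Request:
step_arm --pt "-0.0004 0.0001 0 0 0 0" --pt "0 0 0 0 0 0" --pt "0 0 0 0 0 0" --pt "0 0 0 0 0 0" --pt "0 0 0 0 0 0" --pt "0 0 0 0 0 0" --pt "0 0 0 0 0 0" --pt "0 0 0 0 0 0"

```text
time: 18.68
position: [0.4674, 0.0318, 0.2842]
tool_rot: [0.079, 0.997, -0.001, 0.007]
ft_force: [9.5, -6.7, -7.2]
grip_width: 0.0189
grip_force: 43.6
```

```bash
python3 mk.py pics/w10.png | head -2; python3 -c "
from rig import hand_in;print(hand_in())"
```

```text
t 18.675 grasp [0.4698 0.0313 0.1202] dist 0.1546 F [ 9.5 -6.7 -7.2] 43.6293425259646
red dist 0.1547 rows 250 257 z 0.0858
the job is handed in; nothing more can be done
None
```

I turned the crank one full clockwise turn, with the knob back within about 1 mm of its start, then pulled the release out. I handed the job in with the gripper still holding the pointer at the red mark, measured to within about 0.5 mm, and nothing else was moved.

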